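Close the kiln's three vent plugs in order

TASK

Close the vents of the tile kiln before firing: with closed fingertips push the three white ceramic plugs on its lid gently down until each is fully home on its collar, first the small round one, then the square one, and last the large round one. Do not grasp or pull up any plug, and leave the loose pottery and kiln props among the plugs on the lid where they stand.

Things in the scene. Friction and masses are not known exactly. Their poses are not given: they have to be found in the camera images.
- kiln: low flat-bed tile kiln, a olive box 380 x 520 mm (its x, y) with a level concrete-grey lid 165 mm above the table; fixed. Origin under its centre at table height, x away from the robot, z up. Its yaw and place vary. The three vent ports stand on its lid, in any order
- port_small: collar (10 mm high, fixed on the kiln lid, white ceramic) with the plug it carries, the small round plug: round head 30 mm across on a round collar 38 mm across. Origin on the lid's surface in the collar's centre, z up. All three plugs are the same white ceramic and equally high
- plug_small (a joint): how far the small round plug is pushed down, m: 0 to 0.004 at the start (head 12 to 16 mm clear of its collar), 0.016 fully home with the head down on the collar, a hard stop. Negative: pulled up. It slides with about 4 N of friction and stays where it is left, without spring
- plug_small_top (a point): centre of the flat top of that plug's head (head 14 mm thick); 36 to 40 mm above the lid at the start, 24 mm above it when home. Moves down with the plug
- port_square: collar (10 mm high, fixed on the kiln lid, white ceramic) with the plug it carries, the square plug: square head 42 x 42 mm on a square collar 52 x 52 mm. Origin on the lid's surface in the collar's centre, z up. All three plugs are the same white ceramic and equally high
- plug_square (a joint): how far the square plug is pushed down, m: 0 to 0.004 at the start (head 12 to 16 mm clear of its collar), 0.016 fully home with the head down on the collar, a hard stop. Negative: pulled up. It slides with about 4 N of friction and stays where it is left, without spring
- plug_square_top (a point): centre of the flat top of that plug's head (head 14 mm thick); 36 to 40 mm above the lid at the start, 24 mm above it when home. Moves down with the plug
- port_large: collar (10 mm high, fixed on the kiln lid, white ceramic) with the plug it carries, the large round plug: round head 64 mm across on a round collar 76 mm across. Origin on the lid's surface in the collar's centre, z up. All three plugs are the same white ceramic and equally high
- plug_large (a joint): how far the large round plug is pushed down, m: 0 to 0.004 at the start (head 12 to 16 mm clear of its collar), 0.016 fully home with the head down on the collar, a hard stop. Negative: pulled up. It slides with about 4 N of friction and stays where it is left, without spring
- plug_large_top (a point): centre of the flat top of that plug's head (head 14 mm thick); 36 to 40 mm above the lid at the start, 24 mm above it when home. Moves down with the plug
- tube_prop: loose terracotta tube, 36 mm across, 45 mm high, standing on the kiln lid; origin under its centre
- cone_pack: loose terracotta bar 20 x 80 x 12 mm (along its y) with three little cones, 45 mm high in all, on the kiln lid; origin under its centre
- tea_bowl: loose green glazed cup, 64 mm across, 42 mm high, on the kiln lid; origin under its centre
- block_prop: loose brick-red block 34 x 34 mm, 38 mm high, on the kiln lid; origin under its centre
- stilt: loose three-armed cream kiln stilt, about 52 mm across, 22 mm high, standing on the kiln lid; origin under its centre

How it is judged (in metres and radians):
On the way, in this order (a step that is already met when the one before it is completed fails the run):
1. the small round plug is pushed home (value of joint plug_small above 0.0125 m), for 0.2 s.
2. the square plug is pushed home (value of joint plug_square above 0.0125 m), for 0.2 s.
3. the large round plug is pushed home (value of joint plug_large above 0.0125 m), for 0.2 s.
At the end, for the whole second after the job is handed in: All three plugs are pushed in by more than 12.5 mm (of 16 mm, so each head is within 3.5 mm of its collar) and at rest, and every loose thing on the lid is within 15 mm of where it stood (value of joint each of plug_small, plug_square, plug_large above 0.0125 m and velocity of joint plug_small between -0.01 and 0.01 m/s and velocity of joint plug_square between -0.01 and 0.01 m/s and velocity of joint plug_large between -0.01 and 0.01 m/s and distance of each of tube_prop, cone_pack, tea_bowl, block_prop, stilt from where it was at the start of the episode below 0.015 m); the robot touches nothing.
It fails at once if the square plug is pushed in before the small round one is home (value of joint plug_square above 0.008 m and value of joint plug_small below 0.0125 m).
It fails at once if the large round plug is pushed in before the square one is home (value of joint plug_large above 0.008 m and value of joint plug_square below 0.0125 m).
It fails at once if a plug is pulled up or lifted out of its port (value of joint any of plug_small, plug_square, plug_large below -0.005 m).
It fails at once if a plug or its collar is pressed harder than 35 N (contact force between any of the fingers, the arm and port_small above 35 N or contact force between any of the fingers, the arm and port_square above 35 N or contact force between any of the fingers, the arm and port_large above 35 N).
It fails at once if a loose thing on the lid is moved more than 15 mm, lifted or tipped (distance of any of tube_prop, cone_pack, tea_bowl, block_prop, stilt from where it was at the start of the episode above 0.015 m or angle between any of tube_prop, cone_pack, tea_bowl, block_prop, stilt's own z axis and vertical above 0.3 rad).
It also fails if it takes over 45 s, if anything falls off the work surface, if the arm or the gripper's body presses on something with over 40 N, if the wrist force passes 120 N, or if a joint passes its speed limit or range.

ROBOT

A 6-joint arm with a two-finger parallel gripper is mounted at the origin on the work surface. World frame = base frame: x ahead of the robot, y to its left, z up, the work surface at z = 0. Lengths are in m, angles in degrees, forces in N, time in s.
With the tool pointing down it reaches from about 0.4 to 0.825 m from the base axis. Payload 7 kg.
Tool frame: the origin (TCP) lies on the centre line of the jaws, within the pads' length; the fingertips stand 19 mm ahead of it and the grasp point (between the pads) is the TCP (r.tips_ahead is the distance from the TCP to the fingertips, in m); z points along the fingers, y is the line along which they close (so a half turn about z gives the same grasp; the last joint's range is limited). The gripper opens to 88 mm and grips with 3 to 60 N. Pads are 19 mm wide; open, the fingers measure 130 mm over their backs; the gripper's body (78 mm by 193 mm) begins 47 mm behind the grasp point.
Start: joints at [88.241, 20.546, 0.682, 0, -70.136, -16.507], TCP at [0.212, 0.641, 0.246] pointing down, gripper open.
Joint ranges: [-176.03, 176.03], [-82.01, 121.73], [-58.28, 71.71], [-173.87, 95.51], [-174.79, -0.11], [-173.66, 173.66]. Speed limits (degrees/s): [136.94, 136.94, 172.46, 180, 180, 180].

INTERFACE

Orientations are given as [roll, pitch, yaw] about the fixed x, y, z axes, in that order (R = Rz(yaw) Ry(pitch) Rx(roll)).
In Python, from plant import r, viewer, close_job gives the robot as it stands. The module is installed in compiled form; this text tells all that it offers.
- The arm moves only by the tool arm_command, never from a script. Its arguments are lists of equal length, an entry for each row: "travel": the shift along the world's x, y, z scaled (see below), a list of three; "delta_rot": the turn, a rotation vector about the world's x, y, z scaled (see below), a list of three. In form: {"travel": [[dx, dy, dz], ...], "delta_rot": [[rx, ry, rz], ...]}. A call has 1 to 20 rows; each row is the pose to reach, as a shift and turn from the pose commanded when the call began; what a row does not reach only later rows make up. The controller multiplies each number of a shift by 0.5 m and each number of a turn by 90 degrees. A row lasts 1/8 s, in which the tool goes at most 62.5 mm and 10.7 degrees, less where a joint would pass 70% of its speed; a pose out of reach is approached as far as the arm can. A call with a number of a shift or a turn outside -1 to 1 is refused whole. A call with a gripper value outside its range is refused whole. "grip" is the opening, from 0 (shut) to 1 (fully open), set as the call begins (left out, the last holds). The fingers move at their own pace and stop on an object; "newtons" is the grip in N (left out, the last holds). Time passes only in rows, so rows that repeat a pose let the fingers close. It gives the time, the measured TCP pose, the force, the opening and the grip force at its end, in the units of the state.
- r.get_state(): the state, without advancing time (a new reading comes with each control period).
- viewer.capture(name): name is "scene" or "top" or "wrist"; returns a dict with "img" (384x512x3 uint8, red, green, blue), "camera_matrix" (3x3 intrinsics, pixels), "R" (3x3) and "t" (3): a world point X has camera coordinates R X + t; the wrist camera has in their place "mount" (4x4, takes a point from camera to tool coordinates, whose origin is the TCP and whose axes are the flange's). Camera axes: x right, y down, z forward; pixel columns grow to the right and rows downward; lengths in m; the calibration is good to about 2 mm. The wrist camera is an equidistant fisheye: a pixel r from the principal point sees the ray r / f radians off the axis. A picture is of the moment at which its call begins: read the wrist's pose just before it. There is no depth.
- close_job(): hands the job in; it is judged then, once.
The state is a dict: "time_s": time; "joints": joint angles; "qd": joint speeds; "joint_torque": joint torques, N m; "tcp_pos": TCP position; "eef_rot": TCP orientation; "contact_force": force on the tool from outside, world axes, zero at the start; "moment": the same for the moment, N m; "gripper_width": finger opening in m; "gripper_force": force on a finger pad.
Only numpy, scipy, OpenCV 4.12 (cv2) and the standard library are available. Lean on these libraries where they do the work, as an engineer would, in place of code of your own. Each camera call takes 0.05 s, during which the arm holds its last target. There are 200 camera calls.

## Working session

There is one attempt and no reset: what is moved stays moved. The work goes in short steps, Python scripts to look and compute and a tool call to move; the robot and the scene stay as the last step left them, time stands still between calls to the robot, and variables do not carry over. Pictures are saved under pics/ and viewed, at most 10 in all, crops included, and the job is handed in when it is done.

Besides the shell and the picture viewer there is one more tool, called after "Request:" as name(argument=value, ...), one argument or row to a line, values as JSON. arm_command: Moves the arm, as the interface text tells. Shifts and turns lie within -1 to 1; 1 stands for 0.5 m of shift or 90 degrees of turn. Its arguments: {"type":"object","properties":{"travel":{"type":"array"},"delta_rot":{"type":"array"},"grip":{"type":"number"},"newtons":{"type":"number"}},"required":["travel","delta_rot"]}

```bash
mkdir -p pics; python3 - <<'E'
from plant import r, viewer
import cv2, numpy as np, pickle
print(r.get_state(), r.tips_ahead)
d={}
for n in("top","scene"):
    c=viewer.capture(n); d[n]=c; cv2.imwrite(f"pics/{n}0.png",c["img"][:,:,::-1])
    print(n,c["camera_matrix"],c["R"],c["t"])
pickle.dump(d,open("cap0.pkl","wb"))
E
```

```text
{'time_s': 0.0, 'joints': array([ 8.82418654e+01,  2.05915737e+01,  6.31664499e-01, -1.82439147e-02,
       -7.01374658e+01, -1.65076496e+01]), 'qd': array([ 0.01726684,  0.00187427,  0.02861875, -0.04528195,  0.01009699,
       -0.08414478]), 'joint_torque': array([-2.43899194e-04, -5.82708764e+01,  2.93058425e+01,  6.99742019e+00,
        6.92840738e-03, -1.74475194e-04]), 'tcp_pos': array([0.21144345, 0.64052077, 0.244611  ]), 'eef_rot': array([ 1.79901765e+02, -1.12274811e-02, -1.82719877e+01]), 'contact_force': array([ 1.02297868, -0.0793242 , -0.35088311]), 'moment': array([-0.02994296,  0.01610527, -0.00397319]), 'gripper_force': 0.0, 'gripper_width': 0.08806704817469986} 0.019
top [[350.03590527   0.         251.65307793]
 [  0.         350.03590527 190.35271002]
 [  0.           0.           1.        ]] [[-0.01587539 -0.99956389  0.02489994]
 [-0.99348296  0.01295787 -0.11324177]
 [ 0.11286974 -0.02653542 -0.9932554 ]] [0.00542316 0.54113763 0.74811234]
scene [[489.82891094   0.         254.09860628]
 [  0.         489.82891094 192.43551162]
 [  0.           0.           1.        ]] [[-0.12994972  0.99148277  0.00865952]
 [ 0.75818491  0.10499283 -0.64353099]
 [-0.63895908 -0.07706116 -0.76537107]] [ 0.04778342 -0.33498765  1.46765177]
```

View pics/top0.png

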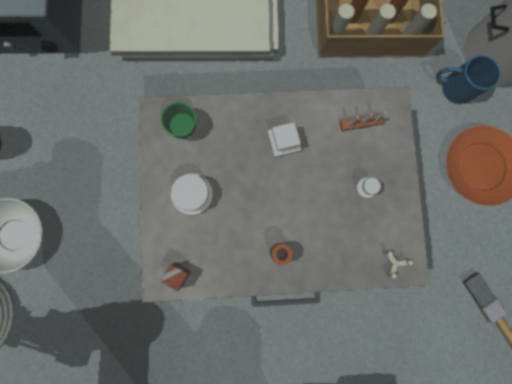

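View pics/scene0.png

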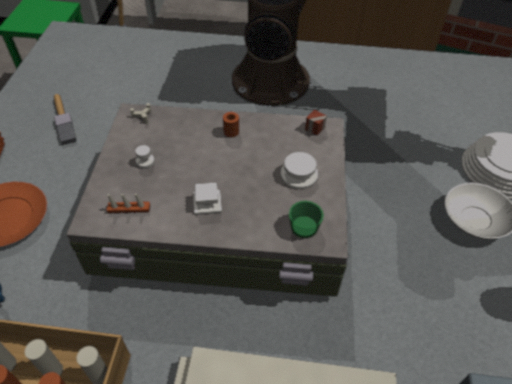

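The top view shows the small plug at about (371,187), the square one at (286,138) and the large one at (191,194). The props stand at tube (282,253), cones (362,122), bowl (180,120), block (176,276) and stilt (397,263). The scene view shows the same layout from the far side.

```bash
python3 - <<'E'
import cv2, numpy as np, pickle
d=pickle.load(open("cap0.pkl","rb"))
S={"top":[(371,187),(286,138),(191,194)],"scene":[(144,155),(207,198),(300,169)]}
rows=[]
for n in S:
    row=[]
    for u,v in S[n]:
        c=d[n]["img"][v-26:v+26,u-26:u+26,::-1]
        row.append(cv2.resize(c,(260,260),interpolation=cv2.INTER_CUBIC))
        g=d[n]["img"].min(2)[v-26:v+26,u-26:u+26]
        print(n,u,v,np.percentile(g,[50,80,90,95,99]))
    rows.append(np.hstack(row))
cv2.imwrite("pics/crops.png",np.vstack(rows))
E
```

```text
top 371 187 [109. 113. 146. 162. 165.]
top 286 138 [114. 152. 164. 165. 165.]
top 191 194 [123. 165. 165. 165. 166.]
scene 144 155 [101.   106.   109.   146.85 169.  ]
scene 207 198 [103.  127.4 167.  170.  171. ]
scene 300 169 [107. 159. 169. 170. 172.]
```

View pics/crops.png

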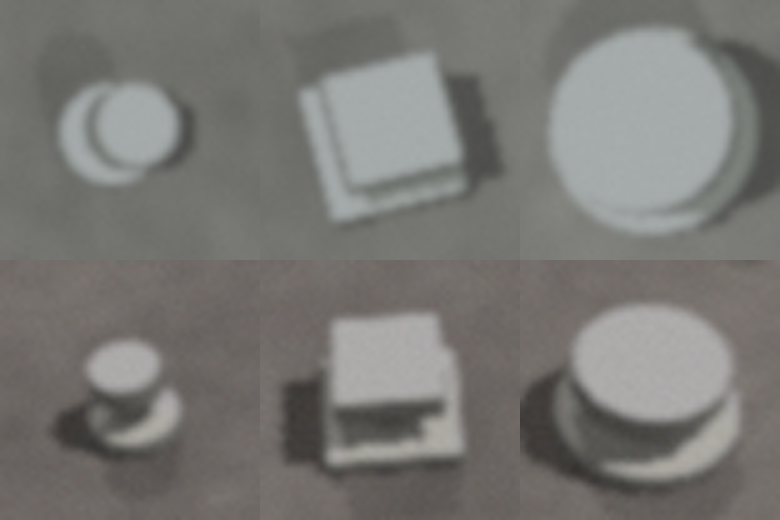

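The crops separate heads from collars clearly, so I triangulate the head-top centres from both views and cast the props onto planes.

```bash
cat > h.py <<'E'
import numpy as np
def cast(c,uv,z):
    d=c["R"].T@np.linalg.inv(c["camera_matrix"])@np.r_[uv,1.]; o=-c["R"].T@c["t"]
    return o+d*(z-o[2])/d[2]
E
python3 - <<'E'
import cv2, numpy as np, pickle
from h import cast
d=pickle.load(open("cap0.pkl","rb")); T,S=d["top"],d["scene"]
P=lambda c:c["camera_matrix"]@np.c_[c["R"],c["t"]]
for n,a,b in(("small",(372.2,185.4),(142.2,149.8)),("square",(286,135.6),(206,191.4)),("large",(188.6,191.5),(299.9,163.2))):
    X=cv2.triangulatePoints(P(T),P(S),np.array(a,float),np.array(b,float))[:,0];X=X[:3]/X[3]
    print(n,X.round(4),cast(T,a,.203).round(4),cast(S,b,.203).round(4))
for n,a in(("tube",(282,253)),("cones",(362,122)),("bowl",(180,120)),("block",(176,276)),("stilt",(397,263))): print(n,cast(T,a,.2).round(3))
for a in((140,97),(409,88),(428,285),(144,301)): print("lid",cast(T,a,.165).round(3))
E
```

```text
small [ 0.5278 -0.2094  0.2013] [ 0.5275 -0.2086  0.203 ] [ 0.5294 -0.2087  0.203 ]
square [ 0.6185 -0.0603  0.2013] [ 0.618 -0.06   0.203] [ 0.6199 -0.0599  0.203 ]
large [0.5212 0.1103 0.2017] [0.521  0.1108 0.203 ] [0.5225 0.11   0.203 ]
tube [ 0.414 -0.048  0.2  ]
cones [ 0.643 -0.198  0.2  ]
bowl [0.649 0.127 0.2  ]
block [0.379 0.132 0.2  ]
stilt [ 0.393 -0.245  0.2  ]
lid [0.705 0.208 0.165]
lid [ 0.72  -0.305  0.165]
lid [ 0.35  -0.315  0.165]
lid [0.332 0.194 0.165]
```

Request:
arm_command(
  travel=[
    [0.596, -0.882, 0.06],
    [0.596, -0.882, 0.06],
    [0.596, -0.882, 0.06],
    [0.596, -0.882, 0.06],
    [0.596, -0.882, 0.06],
    [0.596, -0.882, 0.06],
    [0.596, -0.882, 0.06],
    [0.596, -0.882, 0.06],
    [0.596, -0.882, 0.06],
    [0.596, -0.882, 0.06],
    [0.596, -0.882, 0.06],
  ],
  delta_rot=[
    [0, 0, 0],
    [0, 0, 0],
    [0, 0, 0],
    [0, 0, 0],
    [0, 0, 0],
    [0, 0, 0],
    [0, 0, 0],
    [0, 0, 0],
    [0, 0, 0],
    [0, 0, 0],
    [0, 0, 0],
  ],
  grip=0,
  newtons=10,
)

```text
time_s: 1.48
tcp_pos: [0.5094, 0.1999, 0.2752]
eef_rot: [180.0, 0.0, -18.3]
contact_force: [1.2, 0.2, -0.8]
gripper_width: 0.0003
gripper_force: 0.0
```

Request:
arm_command(
  travel=[
    [0.036, -0.818, 0],
    [0.036, -0.818, 0],
    [0.036, -0.818, 0],
    [0.036, -0.818, 0],
    [0.036, -0.818, 0],
    [0.036, -0.818, 0],
    [0.036, -0.818, 0],
    [0.036, -0.818, 0],
    [0.036, -0.818, -0.06],
    [0.036, -0.818, -0.06],
    [0.036, -0.818, -0.06],
  ],
  delta_rot=[
    [0, 0, 0],
    [0, 0, 0],
    [0, 0, 0],
    [0, 0, 0],
    [0, 0, 0],
    [0, 0, 0],
    [0, 0, 0],
    [0, 0, 0],
    [0, 0, 0],
    [0, 0, 0],
    [0, 0, 0],
  ],
)

```text
time_s: 2.85
tcp_pos: [0.5282, -0.2082, 0.2465]
eef_rot: [180.0, -0.0, -18.2]
contact_force: [-0.4, 0.1, 0.9]
gripper_width: 0.0007
gripper_force: 0.0
```

```bash
python3 - <<'E'
from plant import r, viewer
import cv2
s=r.get_state();print(s["tcp_pos"],s["contact_force"])
c=viewer.capture("scene")["img"][80:280,70:350,::-1]
w=viewer.capture("wrist")["img"][:,:,::-1]
a=cv2.resize(c,(400,286)); b=cv2.resize(w,(381,286))
import numpy as np
cv2.imwrite("pics/small1.png",np.hstack([a,b]))
E
```

```text
[ 0.52818054 -0.20815789  0.24648417] [-0.40997041  0.08579532  0.90145826]
```

View pics/small1.png

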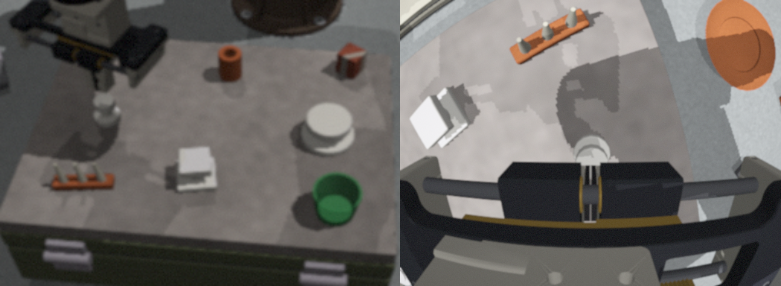

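The left half (scene) shows the closed fingertips right above the small plug, at about (105,95). The right half (wrist) shows the plug just ahead of the fingertips at (590,150). No prop is in the way, so I feel my way down.

Request:
arm_command(
  travel=[
    [0, 0, -0.012],
    [0, 0, -0.024],
    [0, 0, -0.034],
    [0, 0, -0.04],
    [0, 0, -0.044],
    [0, 0, -0.048],
    [0, 0, -0.052],
    [0, 0, -0.056],
    [0, 0, -0.06],
    [0, 0, -0.06],
  ],
  delta_rot=[
    [0, 0, 0],
    [0, 0, 0],
    [0, 0, 0],
    [0, 0, 0],
    [0, 0, 0],
    [0, 0, 0],
    [0, 0, 0],
    [0, 0, 0],
    [0, 0, 0],
    [0, 0, 0],
  ],
)

```text
time_s: 4.2
tcp_pos: [0.5277, -0.2091, 0.2155]
eef_rot: [180.0, -0.0, -18.3]
contact_force: [-0.3, -1.2, 1.2]
gripper_width: 0.0003
gripper_force: 0.9
```

Request:
arm_command(
  travel=[
    [0, 0, -0.002],
    [0, 0, -0.004],
    [0, 0, -0.006],
    [0, 0, -0.008],
    [0, 0, -0.01],
    [0, 0, -0.012],
  ],
  delta_rot=[
    [0, 0, 0],
    [0, 0, 0],
    [0, 0, 0],
    [0, 0, 0],
    [0, 0, 0],
    [0, 0, 0],
  ],
)

```text
time_s: 4.95
tcp_pos: [0.5276, -0.2091, 0.2095]
eef_rot: [180.0, -0.0, -18.3]
contact_force: [-0.3, -1.6, 3.6]
gripper_width: 0.0005
gripper_force: 1.8
```

Request:
arm_command(
  travel=[
    [0, 0, -0.001],
    [0, 0, -0.002],
    [0, 0, -0.003],
  ],
  delta_rot=[
    [0, 0, 0],
    [0, 0, 0],
    [0, 0, 0],
  ],
)

```text
time_s: 5.32
tcp_pos: [0.5277, -0.2091, 0.2083]
eef_rot: [180.0, -0.0, -18.3]
contact_force: [-1.7, -0.2, 7.0]
gripper_width: 0.0007
gripper_force: 3.7
```

Request:
arm_command(
  travel=[
    [0, 0, -0.001],
    [0, 0, -0.002],
    [0, 0, -0.002],
  ],
  delta_rot=[
    [0, 0, 0],
    [0, 0, 0],
    [0, 0, 0],
  ],
)

```text
time_s: 5.7
tcp_pos: [0.5277, -0.2091, 0.2083]
eef_rot: [180.0, -0.1, -18.2]
contact_force: [-3.2, 2.7, 11.6]
gripper_width: 0.0007
gripper_force: 5.6
```

The position is stuck at the stop while the force rises, so the small plug is home. Next, the square one.

Request:
arm_command(
  travel=[
    [0, 0, 0.016],
    [0, 0, 0.116],
    [0, 0, 0.116],
    [0.181, 0.298, 0.116],
    [0.181, 0.298, 0.116],
    [0.181, 0.298, 0.116],
    [0.181, 0.298, 0.116],
    [0.181, 0.298, 0.077],
    [0.181, 0.298, 0.045],
    [0.181, 0.298, 0.037],
    [0.181, 0.298, 0.037],
  ],
  delta_rot=[
    [0, 0, 0],
    [0, 0, 0],
    [0, 0, 0],
    [0, 0, 0],
    [0, 0, 0],
    [0, 0, 0],
    [0, 0, 0],
    [0, 0, 0],
    [0, 0, 0],
    [0, 0, 0],
    [0, 0, 0],
  ],
)

```text
time_s: 7.08
tcp_pos: [0.6179, -0.0605, 0.2255]
eef_rot: [180.0, 0.0, -18.3]
contact_force: [-0.2, 0.1, -0.6]
gripper_width: 0.0001
gripper_force: 0.0
```

```bash
python3 - <<'E'
from plant import r, viewer
import cv2, numpy as np
s=r.get_state();print(s["tcp_pos"],s["contact_force"])
c=viewer.capture("scene")["img"][80:280,70:350,::-1]
t=viewer.capture("top")["img"][70:320,120:440,::-1]
cv2.imwrite("pics/sq1.png",np.hstack([cv2.resize(c,(400,286)),cv2.resize(t,(366,286))]))
E
```

```text
[ 0.61794248 -0.06045256  0.22548421] [-0.19008394  0.14945925 -0.58318931]
```

View pics/sq1.png

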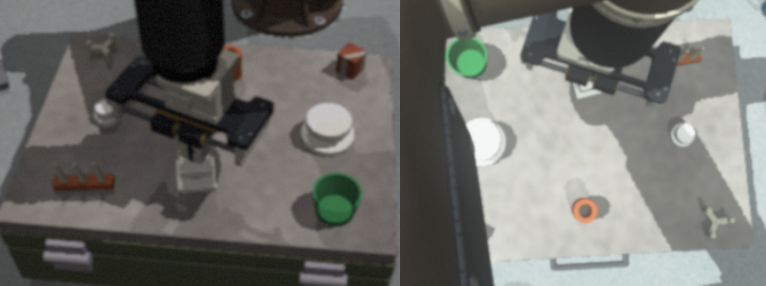

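The scene view shows the small plug seated low on its collar at (105,115) and the tips over the square head at about (200,165). The props are undisturbed. I press the square plug now.

Request:
arm_command(
  travel=[
    [0, 0, -0.004],
    [0, 0, -0.008],
    [0, 0, -0.012],
    [0, 0, -0.016],
    [0, 0, -0.02],
    [0, 0, -0.024],
    [0, 0, -0.028],
    [0, 0, -0.032],
    [0, 0, -0.034],
    [0, 0, -0.035],
    [0, 0, -0.035],
  ],
  delta_rot=[
    [0, 0, 0],
    [0, 0, 0],
    [0, 0, 0],
    [0, 0, 0],
    [0, 0, 0],
    [0, 0, 0],
    [0, 0, 0],
    [0, 0, 0],
    [0, 0, 0],
    [0, 0, 0],
    [0, 0, 0],
  ],
)

```text
time_s: 8.55
tcp_pos: [0.6183, -0.06, 0.2084]
eef_rot: [-180.0, -0.0, -18.3]
contact_force: [-0.3, -0.2, 4.2]
gripper_width: 0.0006
gripper_force: 2.4
```

Request:
arm_command(
  travel=[
    [0, 0, -0.001],
    [0, 0, -0.002],
    [0, 0, -0.002],
  ],
  delta_rot=[
    [0, 0, 0],
    [0, 0, 0],
    [0, 0, 0],
  ],
)

```text
time_s: 8.93
tcp_pos: [0.6183, -0.0601, 0.2083]
eef_rot: [-180.0, -0.1, -18.2]
contact_force: [-3.0, 2.1, 10.9]
gripper_width: 0.0002
gripper_force: 5.2
```

The square plug is home: same stop height, with the force rising. On to the large one.

Request:
arm_command(
  travel=[
    [0, 0, 0.016],
    [0, 0, 0.116],
    [0, 0, 0.116],
    [-0.194, 0.341, 0.116],
    [-0.194, 0.341, 0.116],
    [-0.194, 0.341, 0.116],
    [-0.194, 0.341, 0.116],
    [-0.194, 0.341, 0.077],
    [-0.194, 0.341, 0.045],
    [-0.194, 0.341, 0.037],
    [-0.194, 0.341, 0.037],
  ],
  delta_rot=[
    [0, 0, 0],
    [0, 0, 0],
    [0, 0, 0],
    [0, 0, 0],
    [0, 0, 0],
    [0, 0, 0],
    [0, 0, 0],
    [0, 0, 0],
    [0, 0, 0],
    [0, 0, 0],
    [0, 0, 0],
  ],
)

```text
time_s: 10.3
tcp_pos: [0.5212, 0.1099, 0.2252]
eef_rot: [179.9, 0.0, -18.3]
contact_force: [-0.1, -0.1, -0.8]
gripper_width: 0.0009
gripper_force: 0.0
```

Request:
arm_command(
  travel=[
    [0, 0, -0.004],
    [0, 0, -0.008],
    [0, 0, -0.012],
    [0, 0, -0.016],
    [0, 0, -0.02],
    [0, 0, -0.024],
    [0, 0, -0.028],
    [0, 0, -0.032],
    [0, 0, -0.034],
    [0, 0, -0.035],
    [0, 0, -0.035],
  ],
  delta_rot=[
    [0, 0, 0],
    [0, 0, 0],
    [0, 0, 0],
    [0, 0, 0],
    [0, 0, 0],
    [0, 0, 0],
    [0, 0, 0],
    [0, 0, 0],
    [0, 0, 0],
    [0, 0, 0],
    [0, 0, 0],
  ],
)

```text
time_s: 11.68
tcp_pos: [0.5213, 0.1105, 0.2083]
eef_rot: [-180.0, -0.0, -18.3]
contact_force: [0.4, -0.1, 4.4]
gripper_width: 0.0005
gripper_force: 2.4
```

Request:
arm_command(
  travel=[
    [0, 0, -0.001],
    [0, 0, -0.002],
    [0, 0, -0.002],
  ],
  delta_rot=[
    [0, 0, 0],
    [0, 0, 0],
    [0, 0, 0],
  ],
)

```text
time_s: 12.05
tcp_pos: [0.5214, 0.1105, 0.2082]
eef_rot: [-180.0, -0.1, -18.2]
contact_force: [-1.1, -0.9, 11.2]
gripper_width: 0.0006
gripper_force: 5.9
```

All three are home. I retreat upward and off to the left for a clear check picture.

Request:
arm_command(
  travel=[
    [0, 0, 0.016],
    [0, 0, 0.14],
    [0, 0, 0.2],
    [0, 0, 0.2],
    [-0.3, 0.8, 0.2],
    [-0.3, 0.8, 0.2],
    [-0.3, 0.8, 0.2],
    [-0.3, 0.8, 0.2],
    [-0.3, 0.8, 0.2],
    [-0.3, 0.8, 0.2],
    [-0.3, 0.8, 0.2],
    [-0.3, 0.8, 0.2],
    [-0.3, 0.8, 0.2],
    [-0.3, 0.8, 0.2],
  ],
  delta_rot=[
    [0, 0, 0],
    [0, 0, 0],
    [0, 0, 0],
    [0, 0, 0],
    [0, 0, 0],
    [0, 0, 0],
    [0, 0, 0],
    [0, 0, 0],
    [0, 0, 0],
    [0, 0, 0],
    [0, 0, 0],
    [0, 0, 0],
    [0, 0, 0],
    [0, 0, 0],
  ],
)

```text
time_s: 13.8
tcp_pos: [0.3714, 0.5094, 0.3068]
eef_rot: [180.0, 0.0, -18.3]
contact_force: [-0.7, -1.3, 0.9]
gripper_width: 0.0005
gripper_force: 0.0
```

```bash
python3 - <<'E'
from plant import r, viewer
import cv2, numpy as np
s=r.get_state();print(s["time_s"],s["tcp_pos"],s["contact_force"])
c=viewer.capture("scene")["img"][80:280,70:350,::-1]
t=viewer.capture("top")["img"][70:320,120:440,::-1]
cv2.imwrite("pics/end.png",np.hstack([cv2.resize(c,(400,286)),cv2.resize(t,(366,286))]))
E
```

```text
13.8 [0.37137143 0.50942757 0.30678957] [-0.69164781 -1.27492236  0.85904734]
```

View pics/end.png

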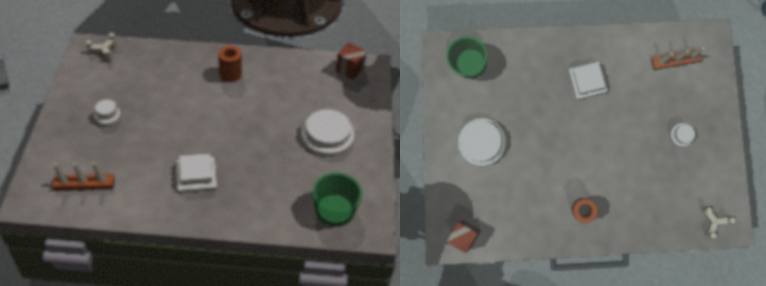

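All three heads rest on their collars (scene (105,110), (197,170), (328,130)), every prop stands where it was, and the arm is clear.

```bash
python3 -c "
from plant import close_job
print(close_job())"
```

```text
the job is handed in; nothing more can be done
None
```

I pushed the three plugs home in order (small round, square, large round), with the last wrist readings at about 11 N and no prop visibly moved, and handed the job in at about 14 s; no verdict came back.

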